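# Seat the dimmer card in its rack

### The arm

A 6-joint arm with a two-finger parallel gripper is mounted at the origin on the work surface. World frame = base frame: x ahead of the robot, y to its left, z up, the work surface at z = 0. Lengths are in m, angles in rad, forces in N, time in s.
With the tool pointing down it reaches from about 0.4 to 0.925 m from the base axis. Payload 3.4 kg.
Tool frame: the origin (TCP) lies between the finger pads; the fingertips stand env.tips_ahead ahead of it and the grasp point (between the pads) lies 6 mm ahead of it (env.tips_ahead is the distance from the TCP to the fingertips, in m); z points along the fingers, x is the direction in which the jaws open and shut, and the axes are right-handed (so a half turn about z gives the same grasp; the last joint's range is limited). The gripper opens to 85 mm and grips with 20 to 120 N. Pads are 22 mm wide; open, the fingers measure 114 mm over their backs; the gripper's body (76 mm by 85 mm) begins 54 mm behind the grasp point. The pads swing forward as they close: fully open they stand 13 mm farther back than shut.
Start: joints at [1.113, 0.307, 1.506, -0, 1.328, -0.073], TCP at [0.216, 0.533, 0.22] pointing down, gripper open.
Joint ranges: [-3.12, 3.12], [-1.05, 2.28], [0.14, 2.33], [-1.42, 4.57], [0.1, 2.73], [-2.68, 2.68]. Speed limits (rad/s): [2.57, 2.57, 3.14, 3.14, 3.14, 3.14].

### API

Orientations are given as a 3x3 rotation matrix whose columns are the frame's x, y, z axes.
In Python, from bench import env gives the robot as it stands. The module is installed in compiled form; this text tells all that it offers.
- The arm moves only by the shell command python3 -m jog 'ROWS' [FORCE]. ROWS is JSON, a list of rows, each an object of numbers: "tx", "ty", "tz": the shift along the tool's x, y, z in m; "turn": the turn about the tool's z in degrees; "claw": the closure, from -1 (fully open) to 1 (shut). In form: [{"tx": .., "ty": .., "tz": .., "turn": .., "claw": ..}, ...]. A call has 1 to 20 rows; each row is the pose to reach, as a shift and turn from the pose commanded when the call began, along the tool's axes at that moment; what a row does not reach only later rows make up. A row lasts 1/8 s, in which the tool goes at most 62.5 mm and 10.7 degrees, less where a joint would pass 70% of its speed; a pose out of reach is approached as far as the arm can. A call with a gripper value outside its range is refused whole. The fingers move at their own pace and stop on an object; FORCE is the grip in N (left out, the last holds). Time passes only in rows, so rows that repeat a pose let the fingers close. It gives the time, the measured TCP pose, the force and the opening at its end, in the units of the state.
- env.observe(): the state, without advancing time (a new reading comes with each control period).
- env.camera(name): name is "scene" or "top" or "wrist"; returns a dict with "img" (384x512x3 uint8, red, green, blue), "vfov" (degrees; the focal length in pixels is half the picture's height over the tangent of half this angle, whatever the lens; pixels are square), "cx", "cy" (the principal point, pixels), "rvec" (rotation vector, rad) and "tvec" (3), from world to camera coordinates, as OpenCV has them. Camera axes: x right, y down, z forward; pixel columns grow to the right and rows downward; lengths in m; the calibration is good to about 2 mm. A picture is of the moment at which its call begins. There is no depth.
- env.close_job(): hands the job in, once; it reports no verdict.
Trained networks look in a picture, given as the dict that the camera call returned (one of the last four; its "shot" number tells which), for a name from the list of things; names that differ only in an ending like _2 or _b are one class to them, and where a whole thing is asked for, a point or a joint stands for the part that bears it (a point fixed in the world has none). Each returns a list of dicts, best first, with "score" (0 to 1); they miss things now and then, are a little off and sometimes report something else, mostly with a low value. They report only what shows in the picture. A call takes as long as a camera call. They do not tell look-alikes from the thing itself.
- env.look_for(thing, picture): "pixel" ([row, column] in pixels, amid what is visible of it).
The state is a dict: "time_s": time; "joint_positions": joint angles; "joint_velocities": joint speeds; "joint_efforts": joint torques, N m; "ee_pos": TCP position; "tool_rot": TCP orientation; "wrist_force": force on the tool from outside, world axes, zero at the start; "moment": the same for the moment, N m; "width": finger opening in m.
Only numpy, scipy, OpenCV 4.12 (cv2) and the standard library are available. Lean on these libraries where they do the work, as an engineer would, in place of code of your own. Each camera call takes 0.05 s, during which the arm holds its last target. There are 200 camera calls.

### The job

On the lamp workshop's bench stand two open card racks, each with a circuit card drawn part-way out. Slide the card that carries the finned heat sink (not the one with the two round capacitors) along its guides all the way into its rack, and swing both of that rack's levers fully shut behind the card so that it is locked home. Leave go when done.

Things in the scene. Friction and masses are not known exactly. Their poses are not given: they have to be found in the camera images.
- heatsink (a point): Centre of the finned aluminium heat sink on the loose dimmer card, in the card's axes. Sink: 44 (x) x 24 (y) x 36 mm tall, top 54 mm above the bench; grip it across y or push it. Card: green board 140 (x) x 100 (y) x 4 mm, 0.2 to 0.45 kg, its underside 10 mm above the bench; the sink is 40 mm behind the card's centre (-x) and the rest of that end is bare. The wrong card has two round capacitors.
- rack: Fixed rack of this card: plate 275x168x10 mm, black guides, grey socket. Origin: bench level under the centre of the seated card; card slides in along +x (away from robot), y left, z up. Guide lips: tops 24 mm high, inner edges y=+-46 mm. Card home: sink centre x=-40, y=0, z=32 mm, stopped by the socket; starts 70-100 mm short, already between the guides. Lever hinges (upright): x=-75, y=+-68 mm.
- rack_lever_left (a joint): Rack's left (+y) lever: 8 mm bar with a black upright tab 42 mm from the hinge (14 mm along bar, 10 thick, top 62 mm above bench). 0 = open, pointing to rack (-cos 0.3, +sin 0.3); grows anticlockwise from above to 1.87 rad = shut at its stop, pointing -y behind the card. Stays put; 1 N at the tab moves it: push its outer side. Shuts only with the card in; can push it the last 10 mm (10 N).
- rack_lever_right (a joint): Right (-y) lever of the same rack, the mirror image: hinge at y=-68 mm; 0 = open, pointing to rack (-cos 0.3, -sin 0.3); grows clockwise seen from above to 1.87 rad = shut at its stop, pointing +y behind the card's trailing edge. Both levers start 0 to 0.25 rad. Same tab, stiffness and behaviour as the left one.
Mind the look-alikes: they are no part of the job. Leave any orange look-alike of the part that bears heatsink alone.

How it is judged:
By the outcome, as a careful person would: the job done as asked, in the order asked, and still so for the second after the job is handed in, with the robot touching nothing.
It also fails if it takes over 61 s, if anything falls off the work surface, if the arm or the gripper's body presses on something with over 40 N, if the wrist force passes 120 N, or if a joint passes its speed limit or range.

## Working session

There is one attempt and no reset: what is moved stays moved. The work goes in short steps, Python scripts to look and compute and a shell command to move; the robot and the scene stay as the last step left them, time stands still between calls to the robot, and variables do not carry over. Pictures are saved under pics/ and viewed, about 8 in all and at most 12, crops included, and the job is handed in when it is done.

```bash
mkdir -p pics; cat > h.py <<'E'
from bench import env
import numpy as np, cv2
def K(c):
    f=c["img"].shape[0]/2/np.tan(np.radians(c["vfov"])/2)
    return np.array([[f,0,c["cx"]],[0,f,c["cy"]],[0,0,1.]])
def ray(c,p,z):
    R=cv2.Rodrigues(np.array(c["rvec"],float))[0];t=np.array(c["tvec"],float).ravel()
    o=-R.T@t;d=R.T@np.linalg.inv(K(c))@np.array([p[1],p[0],1.])
    return (o+d*(z-o[2])/d[2]).round(4)
def proj(c,P):
    return cv2.projectPoints(np.array(P,float).reshape(-1,3),np.array(c["rvec"],float),np.array(c["tvec"],float),K(c),None)[0].reshape(-1,2)
def save(c,n,crop=None,s=1):
    im=c["img"][:,:,::-1]
    if crop: im=im[crop[0]:crop[1],crop[2]:crop[3]]
    cv2.imwrite("pics/"+n+".png",cv2.resize(np.ascontiguousarray(im),None,fx=s,fy=s,interpolation=cv2.INTER_CUBIC))
E
python3 - <<'E'
from h import *
for n in("top","scene"):
    c=env.camera(n);save(c,n+"0",s=1.55)
    for t,z in(("heatsink",.036),("rack",.01),("rack_lever_left",.04),("rack_lever_right",.04)):
        for r in env.look_for(t,c)[:3]: print(n,t,np.round(r["score"],2),np.round(r["pixel"]),ray(c,r["pixel"],z))
s=env.observe();print(s["time_s"],s["ee_pos"],np.round(s["tool_rot"],3),env.tips_ahead)
E
```

```text
top heatsink 0.68 [156. 310.] [ 0.5012 -0.1866  0.036 ]
top heatsink 0.58 [285. 384.] [ 0.1916 -0.3479  0.036 ]
top rack 0.63 [120. 302.] [ 0.6036 -0.171   0.01  ]
top rack_lever_left 0.59 [158. 279.] [ 0.4968 -0.1092  0.04  ]
scene heatsink 0.89 [241. 119.] [ 0.2027 -0.3743  0.036 ]
scene heatsink 0.68 [251. 266.] [ 0.5172 -0.1987  0.036 ]
scene rack 0.8 [272. 302.] [ 0.6147 -0.1864  0.01  ]
scene rack_lever_left 0.53 [223. 276.] [ 0.4965 -0.1203  0.04  ]
scene rack_lever_right 0.58 [274. 249.] [ 0.5187 -0.271   0.04  ]
0.5 [0.2158627  0.5329352  0.21967848] [[ 0.375  0.927 -0.   ]
 [ 0.927 -0.375 -0.   ]
 [-0.     0.    -1.   ]] 0.025
```

View pics/top0.png

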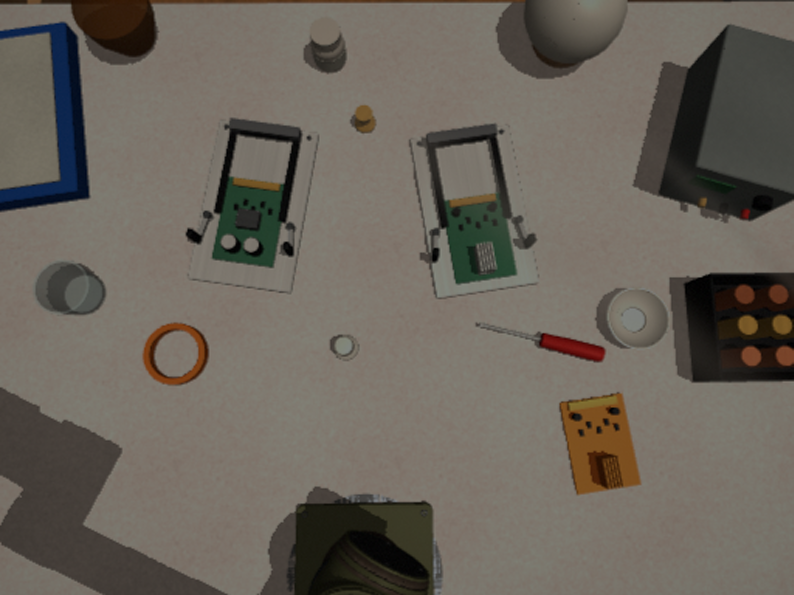

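View pics/scene0.png

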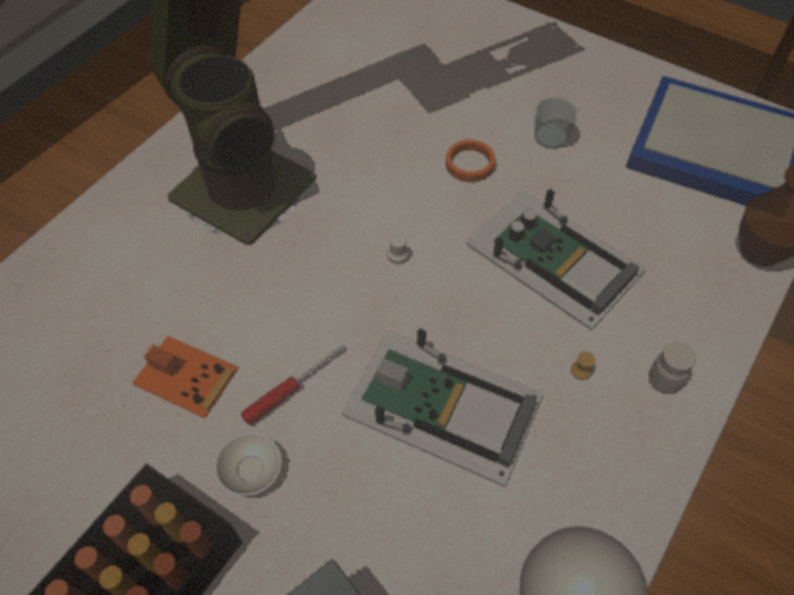

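Top view: the target is the right-hand rack, with the sink at about (row 258, column 486) in the enlarged picture. The left rack has the capacitors, and an orange decoy card lies at about (455, 600). I'll move over the rack for a wrist view.

```bash
python3 -m jog '[{"tx":-0.2,"ty":0.388,"tz":-0.05,"turn":-31,"claw":-1},{"tx":-0.2,"ty":0.388,"tz":-0.05,"turn":-31,"claw":-1},{"tx":-0.2,"ty":0.388,"tz":-0.05,"turn":-31,"claw":-1},{"tx":-0.2,"ty":0.388,"tz":-0.05,"turn":-31,"claw":-1},{"tx":-0.2,"ty":0.388,"tz":-0.05,"turn":-31,"claw":-1},{"tx":-0.2,"ty":0.388,"tz":-0.05,"turn":-31,"claw":-1},{"tx":-0.56,"ty":0.53,"tz":-0.08,"turn":-31,"claw":-1},{"tx":-0.56,"ty":0.53,"tz":-0.08,"turn":-31,"claw":-1},{"tx":-0.56,"ty":0.53,"tz":-0.08,"turn":-31,"claw":-1},{"tx":-0.56,"ty":0.53,"tz":-0.08,"turn":-31,"claw":-1},{"tx":-0.56,"ty":0.53,"tz":-0.08,"turn":-31,"claw":-1},{"tx":-0.56,"ty":0.53,"tz":-0.08,"turn":-31,"claw":-1},{"tx":-0.56,"ty":0.53,"tz":-0.08,"turn":-31,"claw":-1},{"tx":-0.56,"ty":0.53,"tz":-0.08,"turn":-31,"claw":-1},{"tx":-0.56,"ty":0.53,"tz":-0.08,"turn":-31,"claw":-1},{"tx":-0.56,"ty":0.53,"tz":-0.08,"turn":-31,"claw":-1},{"tx":-0.56,"ty":0.53,"tz":-0.08,"turn":-31,"claw":-1}]'
python3 - <<'E'
from h import *
c=env.camera("wrist");save(c,"w0",s=1.55)
for t,z in(("heatsink",.054),("rack",.01),("rack_lever_left",.04),("rack_lever_right",.04)):
    for r in env.look_for(t,c)[:3]: print(t,np.round(r["score"],2),np.round(r["pixel"]),ray(c,r["pixel"],z))
E
```

```text
time_s: 2.62
ee_pos: [0.4967, -0.1833, 0.2997]
tool_rot: [[-0.158, 0.987, -0.0], [0.987, 0.158, 0.001], [0.001, -0.0, -1.0]]
wrist_force: [0.0, 0.3, -0.4]
width: 0.085
heatsink 0.73 [162. 248.] [ 0.4997 -0.1877  0.054 ]
rack 0.8 [217. 248.] [ 0.6013 -0.1716  0.01  ]
rack_lever_right 0.51 [161. 204.] [ 0.5109 -0.2531  0.04  ]
```

View pics/w0.png

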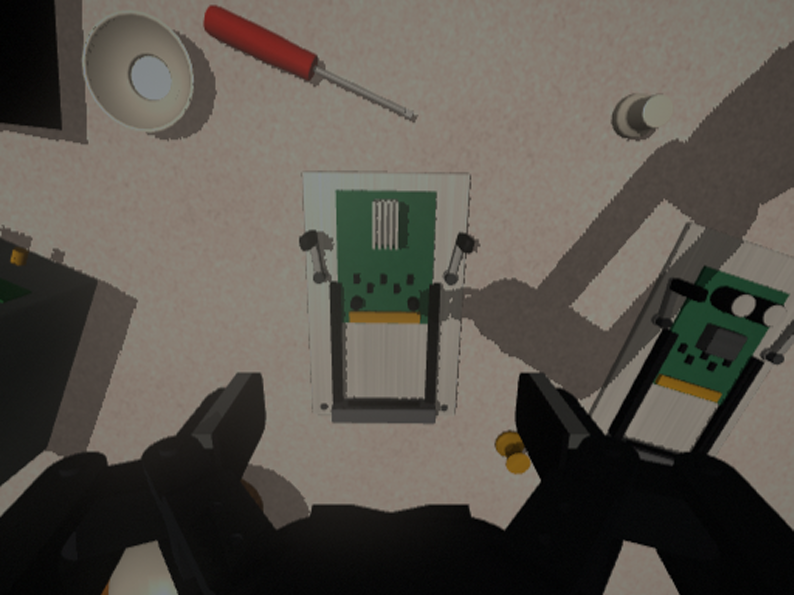

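Wrist view: rack +x points down in the picture and +y points right. The sink is at about (225, 385), the hinges at about (278, 320) and (278, 452), and the tabs at (240, 308) and (241, 466). The near card corners are at (191, 336) and (191, 437). I'll convert these to positions.

```bash
python3 - <<'E'
from h import *
c=env.camera("wrist");s=1.55
g=lambda x,y,z:ray(c,((y+.5)/s-.5,(x+.5)/s-.5),z)
pts=dict(pNR=g(303,172,.01),pNL=g(470,173,.01),pFL=g(458,414,.01),pFR=g(312,412,.01),cR=g(336,191,.014),cL=g(437,191,.014),
hR=g(320,278,.03),hL=g(452,278,.03),tR=g(307,239,.062),tL=g(467,240,.062),sNR=g(373,202,.054),sFL=g(398,249,.054),gR=g(341,284,.024),gL=g(430,284,.024),cF_R=g(348,322,.014),cF_L=g(420,322,.014))
for k,v in pts.items(): print(k,v)
for a,b in(("pNR","pNL"),("pNR","pFR"),("pNL","pFL"),("cR","cL"),("hR","hL")):
    d=(pts[b]-pts[a])[:2];print(a,b,np.hypot(*d).round(4),np.degrees(np.arctan2(d[1],d[0])).round(2))
np.save("pts.npy",pts,allow_pickle=True)
E
```

```text
pNR [ 0.442  -0.2796  0.01  ]
pNL [ 0.4171 -0.1167  0.01  ]
pFL [ 0.6847 -0.0734  0.01  ]
pFR [ 0.7089 -0.2426  0.01  ]
cR [ 0.4547 -0.2448  0.014 ]
cL [ 0.439  -0.1461  0.014 ]
hR [ 0.5411 -0.2487  0.03  ]
hL [ 0.5201 -0.1168  0.03  ]
tR [ 0.4976 -0.2604  0.062 ]
tL [ 0.4756 -0.1164  0.062 ]
sNR [ 0.4562 -0.2061  0.054 ]
sFL [ 0.4951 -0.1767  0.054 ]
gR [ 0.5457 -0.2273  0.024 ]
gL [ 0.5313 -0.1368  0.024 ]
cF_R [ 0.5897 -0.2153  0.014 ]
cF_L [ 0.5775 -0.1382  0.014 ]
pNR pNL 0.1648 98.69
pNR pFR 0.2695 7.89
pNL pFL 0.2711 9.19
cR cL 0.0999 99.04
hR hL 0.1336 99.05
```

```bash
python3 -m jog '[{"tx":-0.005,"ty":-0.066,"tz":0.1,"claw":1},{"tx":-0.005,"ty":-0.066,"tz":0.1,"claw":1},{"tx":-0.005,"ty":-0.066,"tz":0.15,"claw":1},{"tx":-0.005,"ty":-0.066,"tz":0.2,"claw":1},{"tx":-0.005,"ty":-0.066,"tz":0.22,"claw":1},{"tx":-0.005,"ty":-0.066,"tz":0.252,"claw":1},{"tx":-0.005,"ty":-0.066,"tz":0.252,"claw":1},{"tx":-0.005,"ty":-0.066,"tz":0.252,"claw":1}]' 40
python3 - <<'E'
from h import *
c=env.camera("wrist");save(c,"w1",s=1.55)
E
```

```text
validation failed for argument at $[0]...
```

View pics/w1.png

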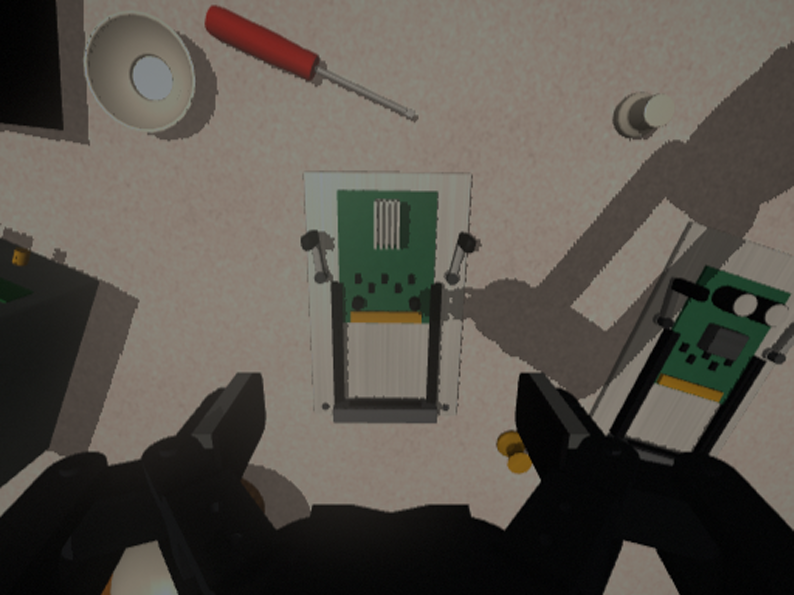

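The move was refused, so this picture shows the same view as before. The rows probably need every key, so I'll include "turn".

```bash
python3 -m jog '[{"tx":-0.005,"ty":-0.066,"tz":0.1,"turn":0,"claw":1},{"tx":-0.005,"ty":-0.066,"tz":0.1,"turn":0,"claw":1},{"tx":-0.005,"ty":-0.066,"tz":0.15,"turn":0,"claw":1},{"tx":-0.005,"ty":-0.066,"tz":0.2,"turn":0,"claw":1},{"tx":-0.005,"ty":-0.066,"tz":0.22,"turn":0,"claw":1},{"tx":-0.005,"ty":-0.066,"tz":0.252,"turn":0,"claw":1},{"tx":-0.005,"ty":-0.066,"tz":0.252,"turn":0,"claw":1},{"tx":-0.005,"ty":-0.066,"tz":0.252,"turn":0,"claw":1}]' 40
```

```text
time_s: 3.98
ee_pos: [0.4331, -0.2006, 0.0484]
tool_rot: [[-0.156, 0.988, 0.001], [0.988, 0.156, -0.0], [-0.001, 0.001, -1.0]]
wrist_force: [0.6, -0.5, 0.6]
width: 0.0
```

```bash
python3 -m jog '[{"tx":0.002,"ty":0.01,"tz":0,"turn":0,"claw":1},{"tx":0.002,"ty":0.02,"tz":0,"turn":0,"claw":1},{"tx":0.002,"ty":0.03,"tz":0,"turn":0,"claw":1},{"tx":0.002,"ty":0.04,"tz":0,"turn":0,"claw":1},{"tx":0.002,"ty":0.05,"tz":0,"turn":0,"claw":1},{"tx":0.002,"ty":0.06,"tz":0,"turn":0,"claw":1},{"tx":0.002,"ty":0.07,"tz":0,"turn":0,"claw":1},{"tx":0.002,"ty":0.08,"tz":0,"turn":0,"claw":1},{"tx":0.002,"ty":0.088,"tz":0,"turn":0,"claw":1},{"tx":0.002,"ty":0.088,"tz":0,"turn":0,"claw":1}]'
python3 - <<'E'
from h import *
c=env.camera("wrist");save(c,"w2",s=1.55)
E
```

```text
time_s: 5.22
ee_pos: [0.5199, -0.1846, 0.0477]
tool_rot: [[-0.156, 0.988, 0.001], [0.988, 0.156, -0.0], [-0.0, 0.0, -1.0]]
wrist_force: [-0.0, 0.3, 0.2]
width: 0.0002
```

View pics/w2.png

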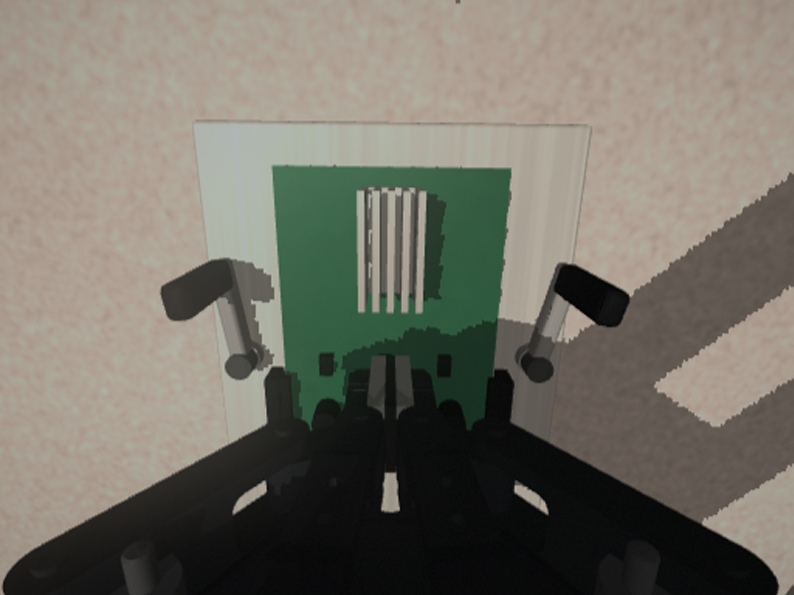

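The fingers appear ahead of the sink (sink at about (250, 390), tips at about (370, 390)), and the force is zero. I'll check this against the other cameras before moving.

```bash
python3 - <<'E'
from h import *
e=env.observe()["ee_pos"]
for n in("wrist","top","scene"):
    c=env.camera(n)
    for r in env.look_for("heatsink",c)[:3]: print(n,np.round(r["score"],2),np.round(r["pixel"]),ray(c,r["pixel"],.036),ray(c,r["pixel"],.054))
    print("tip px(x,y)",proj(c,[e,np.array(e)-[0,0,.025]]).round(1).tolist())
    if n=="scene": save(c,"s2",(180,320,180,380),4)
    if n=="wrist":
        s=1.55
        print(*[ray(c,((y+.5)/s-.5,(x+.5)/s-.5),z) for x,y,z in((273,167,.014),(511,169,.014),(240,362,.03),(540,365,.03),(195,122,.01),(590,126,.01))])
E
```

```text
wrist 0.84 [181. 252.] [ 0.4881 -0.1889  0.036 ] [ 0.4834 -0.1897  0.054 ]
tip px(x,y) [[251.0, 236.3], [251.1, 220.2]]
[ 0.4533 -0.2437  0.014 ] [ 0.4387 -0.1462  0.014 ] [ 0.5356 -0.2473  0.03  ] [ 0.5167 -0.1187  0.03  ] [ 0.4408 -0.2777  0.01  ] [ 0.4169 -0.117   0.01  ]
tip px(x,y) [[309.8, 147.6], [308.5, 150.3]]
scene 0.86 [254. 269.] [ 0.527  -0.1999  0.036 ] [ 0.5317 -0.2077  0.054 ]
tip px(x,y) [[269.5, 245.1], [269.3, 249.9]]
```

View pics/s2.png

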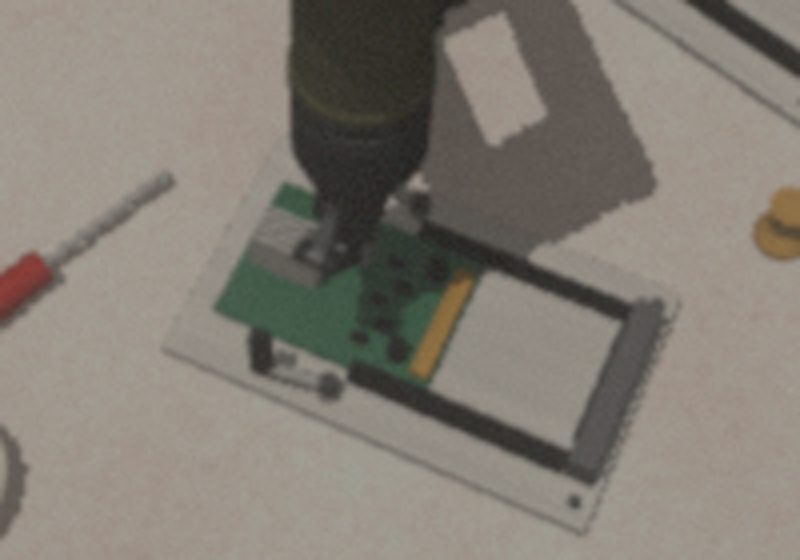

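The fingers really are ahead of the sink and the card hasn't moved, which I can't explain yet. I'll lift, go back behind the sink, and look before pushing in small steps.

```bash
python3 -m jog '[{"tx":0,"ty":0,"tz":-0.06,"turn":0,"claw":1},{"tx":0,"ty":0,"tz":-0.06,"turn":0,"claw":1},{"tx":0,"ty":-0.05,"tz":-0.06,"turn":0,"claw":1},{"tx":0,"ty":-0.096,"tz":-0.06,"turn":0,"claw":1},{"tx":0,"ty":-0.096,"tz":-0.06,"turn":0,"claw":1},{"tx":0,"ty":-0.096,"tz":0,"turn":0,"claw":1},{"tx":0,"ty":-0.096,"tz":0,"turn":0,"claw":1},{"tx":0,"ty":-0.096,"tz":0,"turn":0,"claw":1}]'
python3 - <<'E'
from h import *
c=env.camera("wrist");save(c,"w3",s=1)
d=env.camera("scene");save(d,"s3",(180,320,180,380),2.56)
a=cv2.imread("pics/w3.png");b=cv2.imread("pics/s3.png");b=b[:,:512]
cv2.imwrite("pics/c3.png",np.vstack([a[:230],b]))
E
```

```text
time_s: 6.58
ee_pos: [0.425, -0.1997, 0.0481]
tool_rot: [[-0.156, 0.988, 0.0], [0.988, 0.156, 0.0], [0.0, 0.0, -1.0]]
wrist_force: [-0.3, -0.1, 0.5]
width: 0.0003
```

View pics/c3.png

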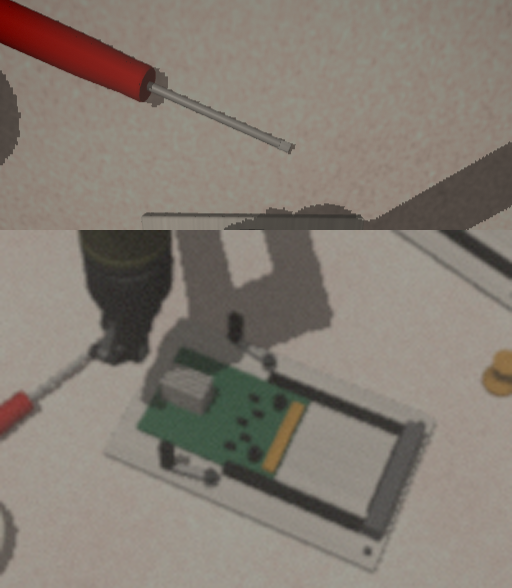

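The fingers now stand behind the sink, at about (350, 125) in the scene crop with the sink at (388, 190). I'll push a short way and check.

```bash
python3 -m jog '[{"tx":0,"ty":0.01,"tz":0,"turn":0,"claw":1},{"tx":0,"ty":0.018,"tz":0,"turn":0,"claw":1},{"tx":0,"ty":0.024,"tz":0,"turn":0,"claw":1},{"tx":0,"ty":0.03,"tz":0,"turn":0,"claw":1},{"tx":0,"ty":0.036,"tz":0,"turn":0,"claw":1},{"tx":0,"ty":0.042,"tz":0,"turn":0,"claw":1}]'
python3 - <<'E'
from h import *
c=env.camera("wrist")
d=env.camera("scene");save(d,"s4",(180,320,180,380),2.56);save(c,"w4")
a=cv2.imread("pics/w4.png");b=cv2.imread("pics/s4.png");b=b[:,:512]
cv2.imwrite("pics/c4.png",np.vstack([a[:230],b]))
E
```

```text
time_s: 7.42
ee_pos: [0.466, -0.1929, 0.0476]
tool_rot: [[-0.156, 0.988, -0.0], [0.988, 0.156, 0.0], [0.0, -0.0, -1.0]]
wrist_force: [0.2, -0.2, -0.4]
width: 0.0001
```

View pics/c4.png

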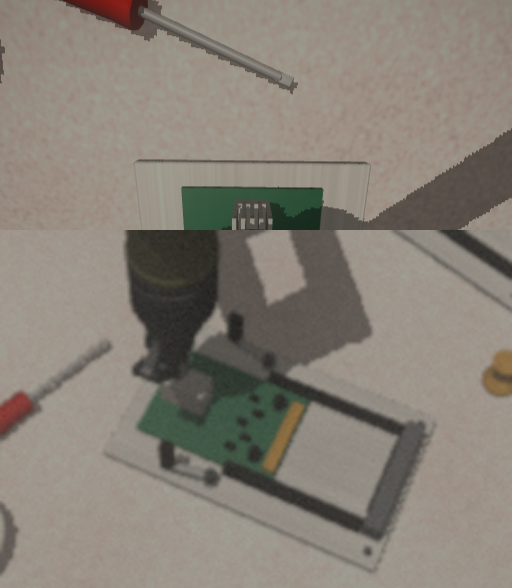

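```bash
python3 - <<'E'
from h import *
a=cv2.imread("pics/w4.png")[170:384,90:420];cv2.imwrite("pics/w4c.png",cv2.resize(a,None,fx=2.4,fy=2.4))
c=env.camera("wrist");e=np.array(env.observe()["ee_pos"])
print(((proj(c,[e,e-[0,0,.025]])-[90,170])*2.4).round())
E
```

```text
[[387. 157.]
 [387. 119.]]
```

View pics/w4c.png

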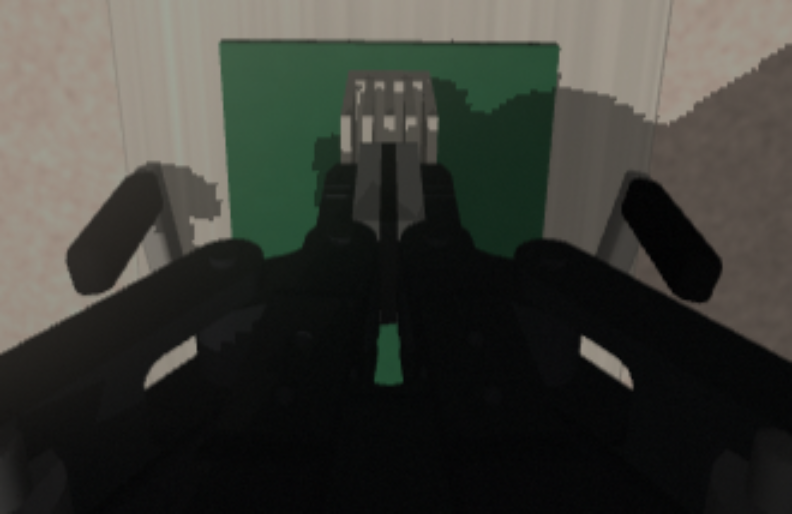

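```bash
python3 - <<'E'
from h import *
c=env.camera("wrist");e=np.array(env.observe()["ee_pos"]);u=np.array([.988,.155,0])
for b in(-.011,0,.011):
  print(b,[(round(z*1000),proj(c,[e*[1,1,0]+b*u+[0,0,z]])[0,1].round()) for z in(.02,.03,.04,.05,.06,.07,.08)])
R=cv2.Rodrigues(np.array(c["rvec"],float))[0];o=-R.T@np.array(c["tvec"],float).ravel();print("cam rel tcp",(o-e).round(4),"axis",R[2].round(3), c["vfov"],c["cx"],c["cy"])
print(ray(c,(229,251),.054), [env.observe()[k] for k in("joint_positions","wrist_force")])
s=2.4
for n,x,y,z in(("cardR",221,40,.014),("cardL",558,43,.014),("sink topnear?",388,75,.054),("sink?",388,115,.054)):print(n,ray(c,(y/s+170,x/s+90),z))
E
```

```text
-0.011 [(20, np.float64(203.0)), (30, np.float64(208.0)), (40, np.float64(214.0)), (50, np.float64(220.0)), (60, np.float64(228.0)), (70, np.float64(236.0)), (80, np.float64(245.0))]
0 [(20, np.float64(218.0)), (30, np.float64(224.0)), (40, np.float64(230.0)), (50, np.float64(238.0)), (60, np.float64(246.0)), (70, np.float64(255.0)), (80, np.float64(265.0))]
0.011 [(20, np.float64(233.0)), (30, np.float64(239.0)), (40, np.float64(246.0)), (50, np.float64(254.0)), (60, np.float64(263.0)), (70, np.float64(273.0)), (80, np.float64(284.0))]
cam rel tcp [-0.0733 -0.0115  0.1525] axis [ 0.288  0.046 -0.957] 69.32823530461728 251.45363238496168 191.80699174185412
[ 0.4584 -0.1942  0.054 ] [array([-4.76472173e-01,  4.10562957e-01,  1.87116485e+00, -9.28882541e-05,
        8.60302301e-01, -2.20369322e+00]), array([ 0.3397679 , -0.78537452, -0.22899155])]
cardR [ 0.4523 -0.2438  0.014 ]
cardL [ 0.4379 -0.147   0.014 ]
sink topnear? [ 0.4418 -0.1964  0.054 ]
sink? [ 0.4516 -0.1949  0.054 ]
```

The wrist geometry suggests the fingertips are visible above the sink, so they may be higher than tips_ahead implies. I'll lift clear and probe the bare bench gently.

```bash
python3 -m jog '[{"tx":0,"ty":0,"tz":-0.03,"turn":0,"claw":1},{"tx":0,"ty":-0.05,"tz":-0.03,"turn":0,"claw":1},{"tx":0,"ty":-0.072,"tz":-0.01,"turn":0,"claw":1},{"tx":0,"ty":-0.072,"tz":0.01,"turn":0,"claw":1},{"tx":0,"ty":-0.072,"tz":0.018,"turn":0,"claw":1},{"tx":0,"ty":-0.072,"tz":0.018,"turn":0,"claw":1},{"tx":0,"ty":-0.072,"tz":0.018,"turn":0,"claw":1}]'
python3 -m jog '[{"tx":0,"ty":0,"tz":0.004,"turn":0,"claw":1},{"tx":0,"ty":0,"tz":0.008,"turn":0,"claw":1},{"tx":0,"ty":0,"tz":0.008,"turn":0,"claw":1}]'
```

```text
time_s: 8.5
ee_pos: [0.3953, -0.2045, 0.0301]
tool_rot: [[-0.156, 0.988, 0.001], [0.988, 0.156, -0.0], [-0.001, 0.001, -1.0]]
wrist_force: [-0.2, 0.0, 0.2]
width: 0.0002
time_s: 8.88
ee_pos: [0.3944, -0.204, 0.0214]
tool_rot: [[-0.156, 0.988, -0.001], [0.988, 0.156, 0.0], [0.0, -0.001, -1.0]]
wrist_force: [1.2, 0.1, 1.4]
width: 0.0001
```

```bash
python3 -m jog '[{"tx":0,"ty":0,"tz":0.004,"turn":0,"claw":1},{"tx":0,"ty":0,"tz":0.004,"turn":0,"claw":1}]'; python3 - <<'E'
from h import *
c=env.camera("scene");save(c,"s5",(170,310,130,330),4)
e=np.array(env.observe()["ee_pos"]);print((proj(c,[e,e-[0,0,.02]])-[130,170])*4)
E
```

```text
time_s: 9.12
ee_pos: [0.3944, -0.2041, 0.0174]
tool_rot: [[-0.156, 0.988, -0.001], [0.988, 0.156, 0.0], [0.0, -0.0, -1.0]]
wrist_force: [-0.5, -0.7, -0.8]
width: -0.0001
[[373.86993401 248.47685991]
 [375.86762682 263.87877979]]
```

View pics/s5.png

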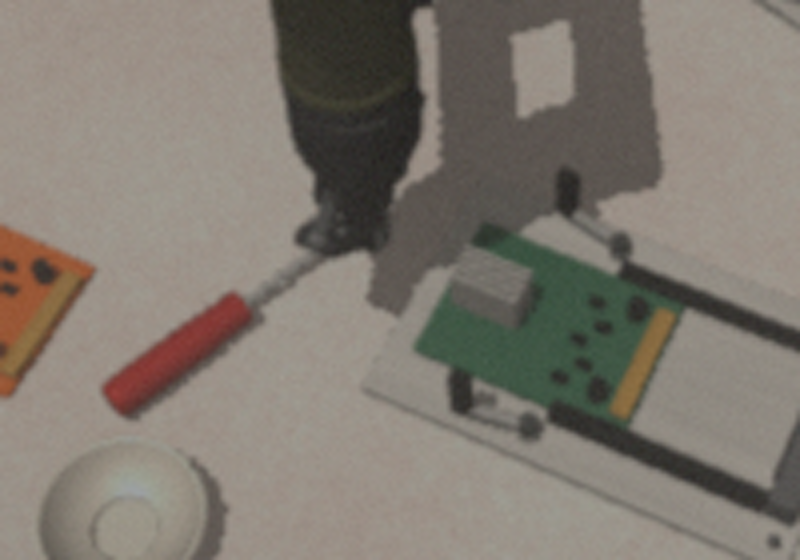

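```bash
python3 - <<'E'
from h import *
e=np.array(env.observe()["ee_pos"])
c=env.camera("scene");w=env.camera("wrist");t=env.camera("top")
def line(c,p):
    a=ray(c,p,.0);b=ray(c,p,.1);return a,(b-a)/np.linalg.norm(b-a)
def near(l1,l2):
    (a,d),(b,f)=l1,l2
    s=np.linalg.lstsq(np.c_[d,-f],b-a,rcond=None)[0];P,Q=a+d*s[0],b+f*s[1];return ((P+Q)/2).round(4),np.linalg.norm(P-Q).round(4)
for px in((232,215),(231,212),(231,218)): print(near(line(c,px),line(w,(229,251))),e.round(4))
print("top proj tcp",proj(t,[e]),"driver tip top",ray(t,(325/1.55,478/1.55),.008))
save(t,"t5",(130,250,240,400),5);save(w,"w5")
print({k:np.round(v,4).tolist() for k,v in env.observe().items() if k!="tool_rot"})
E
```

```text
(array([ 0.3823, -0.2122,  0.027 ]), np.float64(0.0145)) [ 0.3945 -0.2041  0.0175]
(array([ 0.3779, -0.2149,  0.0344]), np.float64(0.019)) [ 0.3945 -0.2041  0.0175]
(array([ 0.385 , -0.2086,  0.0248]), np.float64(0.007)) [ 0.3945 -0.2041  0.0175]
top proj tcp [[317.82961321 200.03806615]] driver tip top [ 0.372  -0.1814  0.008 ]
{'time_s': 9.325, 'joint_positions': [-0.5726, 0.4017, 2.0277, 0.0, 0.7121, -2.2996], 'joint_velocities': [-0.0, 0.0004, -0.0019, 0.0008, -0.0005, -0.0003], 'joint_efforts': [0.0035, -39.1394, -12.6174, 0.0001, 0.0037, 0.0], 'ee_pos': [0.3947, -0.2042, 0.0177], 'wrist_force': [0.5273, 0.7125, -0.1994], 'moment': [0.0064, -0.049, -0.0048], 'width': -0.0002}
```

View pics/t5.png

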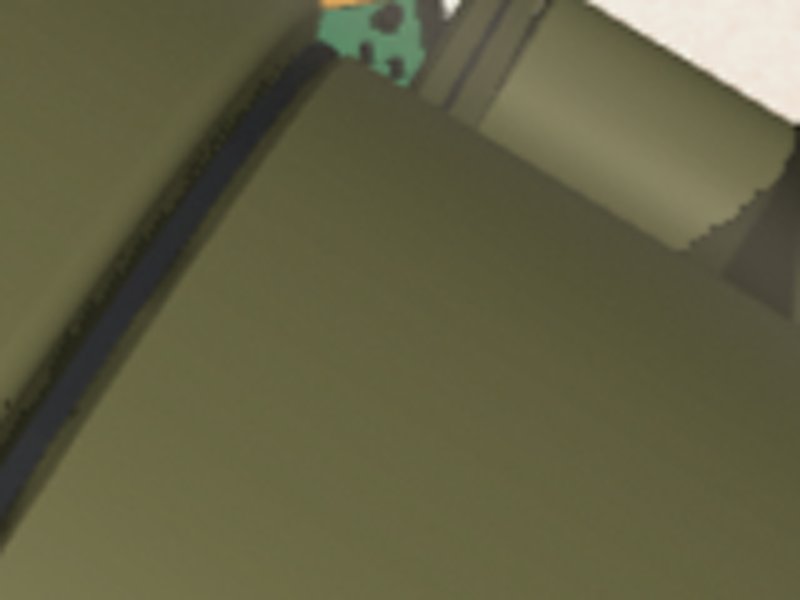

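The top view is blocked by the arm. From the two camera rays the shut fingertips are about 10 mm above the reported TCP, not 25 mm below it. I'll confirm this by probing the bench in small steps.

```bash
for i in 1; do python3 -m jog '[{"tx":0,"ty":0,"tz":0.005,"turn":0,"claw":1},{"tx":0,"ty":0,"tz":0.01,"turn":0,"claw":1},{"tx":0,"ty":0,"tz":0.015,"turn":0,"claw":1},{"tx":0,"ty":0,"tz":0.015,"turn":0,"claw":1}]' | grep -v rot;done
python3 -m jog '[{"tx":0,"ty":0,"tz":0.003,"turn":0,"claw":1},{"tx":0,"ty":0,"tz":0.003,"turn":0,"claw":1}]'| grep -v rot
```

```text
time_s: 9.82
ee_pos: [0.3942, -0.2039, 0.0021]
wrist_force: [1.4, 0.4, -1.1]
width: -0.0002
time_s: 10.07
ee_pos: [0.3946, -0.2041, -0.0005]
wrist_force: [-0.4, -0.1, 0.1]
width: -0.0001
```

```bash
python3 -m jog '[{"tx":0,"ty":0,"tz":0.003,"turn":0,"claw":1},{"tx":0,"ty":0,"tz":0.003,"turn":0,"claw":1}]'| grep -v rot
python3 -m jog '[{"tx":0,"ty":0,"tz":0.003,"turn":0,"claw":1},{"tx":0,"ty":0,"tz":0.003,"turn":0,"claw":1}]'| grep -v rot
python3 - <<'E'
from h import *
c=env.camera("scene");w=env.camera("wrist");save(c,"s6",(180,290,150,290),5.7);save(w,"w6")
E
```

```text
time_s: 10.32
ee_pos: [0.3945, -0.2041, -0.0034]
wrist_force: [-0.3, 0.7, -0.1]
width: 0.0003
time_s: 10.58
ee_pos: [0.3945, -0.2041, -0.0065]
wrist_force: [-0.4, 1.6, 0.4]
width: -0.0
```

```bash
python3 -m jog '[{"tx":0,"ty":0,"tz":0.003,"turn":0,"claw":1},{"tx":0,"ty":0,"tz":0.003,"turn":0,"claw":1}]'| grep -v rot
python3 -m jog '[{"tx":0,"ty":0,"tz":0.003,"turn":0,"claw":1},{"tx":0,"ty":0,"tz":0.003,"turn":0,"claw":1}]'| grep -v rot
```

```text
time_s: 10.92
ee_pos: [0.3945, -0.2041, -0.0095]
wrist_force: [-0.3, 0.6, -0.6]
width: -0.0002
time_s: 11.18
ee_pos: [0.3948, -0.2043, -0.0116]
wrist_force: [-1.0, 1.0, 10.5]
width: -0.0
```

Contact came at a reported TCP z of -0.0113 (10 N), so the real fingertips sit 11 mm above the reported TCP. The earlier pushes simply passed over the sink. I'll use a reported z of 0.020, which puts the tips at about 31 mm.

```bash
python3 -m jog '[{"tx":0,"ty":0,"tz":-0.032,"turn":0,"claw":1},{"tx":0,"ty":0,"tz":-0.032,"turn":0,"claw":1},{"tx":0,"ty":0.02,"tz":-0.032,"turn":0,"claw":1},{"tx":0,"ty":0.035,"tz":-0.032,"turn":0,"claw":1},{"tx":0,"ty":0.045,"tz":-0.032,"turn":0,"claw":1},{"tx":0,"ty":0.053,"tz":-0.032,"turn":0,"claw":1},{"tx":0,"ty":0.06,"tz":-0.032,"turn":0,"claw":1},{"tx":0,"ty":0.066,"tz":-0.032,"turn":0,"claw":1},{"tx":0,"ty":0.072,"tz":-0.032,"turn":0,"claw":1}]'
python3 - <<'E'
from h import *
for n in("wrist","scene"):
    c=env.camera(n)
    for r in env.look_for("heatsink",c)[:2]: print(n,r["score"],np.round(r["pixel"]),ray(c,r["pixel"],.045))
    save(c,n+"7")
E
```

```text
time_s: 12.3
ee_pos: [0.4658, -0.1927, 0.0194]
tool_rot: [[-0.155, 0.988, -0.001], [0.988, 0.155, 0.0], [0.0, -0.001, -1.0]]
wrist_force: [-1.7, -0.1, -1.2]
width: -0.0
wrist 0.81 [238. 238.] [ 0.4555 -0.2007  0.045 ]
scene 0.94 [239. 117.] [ 0.1993 -0.3742  0.045 ]
scene 0.71 [255. 275.] [ 0.543  -0.1977  0.045 ]
```

```bash
python3 -m jog '[{"tx":0,"ty":0.008,"tz":0,"turn":0,"claw":1},{"tx":0,"ty":0.016,"tz":0,"turn":0,"claw":1},{"tx":0,"ty":0.024,"tz":0,"turn":0,"claw":1},{"tx":0,"ty":0.032,"tz":0,"turn":0,"claw":1},{"tx":0,"ty":0.04,"tz":0,"turn":0,"claw":1},{"tx":0,"ty":0.047,"tz":0,"turn":0,"claw":1},{"tx":0,"ty":0.053,"tz":0,"turn":0,"claw":1},{"tx":0,"ty":0.057,"tz":0,"turn":0,"claw":1}]'|grep -v rot
python3 -m jog '[{"tx":0,"ty":0.002,"tz":0,"turn":0,"claw":1},{"tx":0,"ty":0.004,"tz":0,"turn":0,"claw":1},{"tx":0,"ty":0.005,"tz":0,"turn":0,"claw":1},{"tx":0,"ty":0.005,"tz":0,"turn":0,"claw":1}]'|grep -v rot
```

```text
time_s: 13.5
ee_pos: [0.5215, -0.184, 0.0197]
wrist_force: [-5.8, -1.1, 4.0]
width: 0.0001
time_s: 14.0
ee_pos: [0.5264, -0.1832, 0.0197]
wrist_force: [-4.2, -0.6, 3.5]
width: -0.0001
```

```bash
python3 - <<'E'
from h import *
for n in("scene","wrist"):
    c=env.camera(n)
    for r in env.look_for("heatsink",c)[:2]: print(n,r["score"],np.round(r["pixel"]),ray(c,r["pixel"],.045))
    save(c,n+"8")
E
```

```text
scene 0.88 [242. 118.] [ 0.208  -0.3776  0.045 ]
scene 0.86 [265. 297.] [ 0.6011 -0.1908  0.045 ]
wrist 0.65 [236. 236.] [ 0.5153 -0.1925  0.045 ]
```

```bash
python3 -m jog '[{"tx":0,"ty":0.002,"tz":0,"turn":0,"claw":1},{"tx":0,"ty":0.004,"tz":0,"turn":0,"claw":1},{"tx":0,"ty":0.004,"tz":0,"turn":0,"claw":1}]'|grep -v rot
python3 -m jog '[{"tx":0,"ty":0.002,"tz":0,"turn":0,"claw":1},{"tx":0,"ty":0.002,"tz":0,"turn":0,"claw":1}]'|grep -v rot
```

```text
time_s: 14.58
ee_pos: [0.5306, -0.1826, 0.0197]
wrist_force: [-4.7, -1.5, 3.6]
width: 0.0001
time_s: 14.82
ee_pos: [0.5327, -0.1823, 0.0197]
wrist_force: [-5.0, 0.2, 3.9]
width: 0.0002
```

```bash
python3 -m jog '[{"tx":0,"ty":0.002,"tz":0,"turn":0,"claw":1},{"tx":0,"ty":0.002,"tz":0,"turn":0,"claw":1}]'|grep -v rot
python3 -m jog '[{"tx":0,"ty":0.002,"tz":0,"turn":0,"claw":1},{"tx":0,"ty":0.002,"tz":0,"turn":0,"claw":1}]'|grep -v rot
python3 -m jog '[{"tx":0,"ty":0.002,"tz":0,"turn":0,"claw":1},{"tx":0,"ty":0.002,"tz":0,"turn":0,"claw":1}]'|grep -v rot
```

```text
time_s: 15.08
ee_pos: [0.5349, -0.1821, 0.0197]
wrist_force: [-4.1, -0.3, 3.8]
width: -0.0001
time_s: 15.32
ee_pos: [0.5356, -0.1818, 0.0197]
wrist_force: [-6.9, -1.9, 5.0]
width: -0.0
time_s: 15.58
ee_pos: [0.5355, -0.1818, 0.0197]
wrist_force: [-11.1, -4.5, 7.6]
width: -0.0
```

The card hit its stop: the TCP stalled at (0.5355, -0.1818) while the force rose to 12 N. Next I'll back off and go round to the outside of the left lever.

```bash
python3 -m jog '[{"tx":0,"ty":-0.03,"tz":0,"turn":0,"claw":1},{"tx":0,"ty":-0.03,"tz":-0.055,"turn":0,"claw":1},{"tx":0,"ty":-0.03,"tz":-0.055,"turn":0,"claw":1},{"tx":0.05,"ty":-0.05,"tz":-0.055,"turn":0,"claw":1},{"tx":0.11,"ty":-0.05,"tz":-0.055,"turn":0,"claw":1},{"tx":0.11,"ty":-0.05,"tz":-0.055,"turn":0,"claw":1},{"tx":0.11,"ty":-0.05,"tz":-0.03,"turn":0,"claw":1},{"tx":0.11,"ty":-0.05,"tz":-0.01,"turn":0,"claw":1},{"tx":0.11,"ty":-0.05,"tz":-0.01,"turn":0,"claw":1}]'|grep -v rot
python3 - <<'E'
from h import *
for n in("scene","wrist"):
    c=env.camera(n)
    for t in("heatsink","rack_lever_left","rack_lever_right"):
        for r in env.look_for(t,c)[:3]: print(n,t,round(r["score"],2),np.round(r["pixel"]),ray(c,r["pixel"],.045))
    save(c,n+"9")
E
```

```text
time_s: 16.7
ee_pos: [0.4728, -0.081, 0.0284]
wrist_force: [-0.2, -0.7, -0.6]
width: -0.0001
scene heatsink 0.58 [239. 118.] [ 0.2027 -0.3726  0.045 ]
scene rack_lever_left 0.54 [220. 274.] [ 0.4893 -0.119   0.045 ]
scene rack_lever_right 0.63 [274. 249.] [ 0.5207 -0.2724  0.045 ]
wrist heatsink 0.79 [298.  74.] [ 0.5223 -0.1786  0.045 ]
wrist rack_lever_left 0.97 [249. 198.] [ 0.4787 -0.1098  0.045 ]
wrist rack_lever_right 0.41 [277.   2.] [ 0.5142 -0.2192  0.045 ]
```

```bash
python3 -m jog '[{"tx":-0.0145,"ty":-0.0005,"tz":0,"turn":0,"claw":1},{"tx":-0.0245,"ty":-0.0025,"tz":0,"turn":0,"claw":1},{"tx":-0.0335,"ty":-0.0045,"tz":0,"turn":0,"claw":1},{"tx":-0.0415,"ty":-0.0065,"tz":0,"turn":0,"claw":1},{"tx":-0.0515,"ty":-0.0045,"tz":0,"turn":0,"claw":1},{"tx":-0.0595,"ty":0.0005,"tz":0,"turn":0,"claw":1},{"tx":-0.065,"ty":0.006,"tz":0,"turn":0,"claw":1},{"tx":-0.0695,"ty":0.0115,"tz":0,"turn":0,"claw":1},{"tx":-0.0775,"ty":0.0185,"tz":0,"turn":0,"claw":1},{"tx":-0.0775,"ty":0.0185,"tz":0,"turn":0,"claw":1}]'|grep -v rot
python3 - <<'E'
from h import *
c=env.camera("wrist");save(c,"w10")
for t in("rack_lever_left","heatsink","rack_lever_right"):
        for r in env.look_for(t,c)[:3]: print(t,round(r["score"],2),np.round(r["pixel"]),ray(c,r["pixel"],.045))
E
```

```text
time_s: 18.35
ee_pos: [0.5044, -0.1551, 0.0298]
wrist_force: [-0.7, -0.4, -0.5]
width: 0.0001
rack_lever_left 0.93 [260. 299.] [ 0.5075 -0.1274  0.045 ]
heatsink 0.79 [271. 169.] [ 0.5257 -0.1988  0.045 ]
rack_lever_right 0.64 [219.  80.] [ 0.5011 -0.2481  0.045 ]
```

```bash
python3 -m jog '[{"tx":-0.003,"ty":0.004,"tz":0,"turn":0,"claw":1},{"tx":-0.005,"ty":0.007,"tz":0,"turn":0,"claw":1},{"tx":-0.006,"ty":0.01,"tz":0,"turn":0,"claw":1},{"tx":-0.006,"ty":0.01,"tz":0,"turn":0,"claw":1}]'|grep -v rot
python3 -m jog '[{"tx":0,"ty":0.002,"tz":0,"turn":0,"claw":1},{"tx":0,"ty":0.004,"tz":0,"turn":0,"claw":1},{"tx":0,"ty":0.004,"tz":0,"turn":0,"claw":1}]'|grep -v rot
```

```text
time_s: 19.05
ee_pos: [0.5131, -0.1586, 0.0296]
wrist_force: [-1.8, -0.3, 0.2]
width: 0.0003
time_s: 19.42
ee_pos: [0.5133, -0.1585, 0.0295]
wrist_force: [-10.4, -4.5, 6.8]
width: 0.0001
```

The left lever stalled exactly where the shut stop is expected, at 11 N. Next is the right lever.

```bash
python3 -m jog '[{"tx":0,"ty":0.002,"tz":0,"turn":0,"claw":1},{"tx":0,"ty":-0.025,"tz":0,"turn":0,"claw":1},{"tx":0,"ty":-0.032,"tz":-0.045,"turn":0,"claw":1},{"tx":0,"ty":-0.032,"tz":-0.045,"turn":0,"claw":1},{"tx":-0.05,"ty":-0.032,"tz":-0.045,"turn":0,"claw":1},{"tx":-0.1,"ty":-0.032,"tz":-0.045,"turn":0,"claw":1},{"tx":-0.137,"ty":-0.032,"tz":-0.045,"turn":0,"claw":1},{"tx":-0.137,"ty":-0.032,"tz":-0.045,"turn":0,"claw":1},{"tx":-0.137,"ty":-0.032,"tz":-0.02,"turn":0,"claw":1},{"tx":-0.137,"ty":-0.032,"tz":0,"turn":0,"claw":1},{"tx":-0.137,"ty":-0.032,"tz":0,"turn":0,"claw":1}]'|grep -v rot
python3 - <<'E'
from h import *
c=env.camera("wrist");save(c,"w11")
p=np.array(env.observe()["ee_pos"])[:2]-[.6047,-.1711];print(p@[.988,.155],p@[-.155,.988])
for t in("rack_lever_left","heatsink","rack_lever_right"):
        for r in env.look_for(t,c)[:3]: print(t,round(r["score"],2),np.round(r["pixel"]),ray(c,r["pixel"],.045))
E
```

```text
time_s: 20.8
ee_pos: [0.5058, -0.2964, 0.0278]
wrist_force: [-0.5, -0.3, 0.2]
width: -0.0003
-0.11639629454091004 -0.10927949242642535
rack_lever_left 0.74 [298. 476.] [ 0.5157 -0.163   0.045 ]
heatsink 0.88 [309. 421.] [ 0.5281 -0.192   0.045 ]
rack_lever_right 0.91 [250. 313.] [ 0.5003 -0.2631  0.045 ]
```

```bash
python3 -m jog '[{"tx":0.0145,"ty":-0.0005,"tz":0,"turn":0,"claw":1},{"tx":0.0245,"ty":-0.0025,"tz":0,"turn":0,"claw":1},{"tx":0.0335,"ty":-0.0045,"tz":0,"turn":0,"claw":1},{"tx":0.0415,"ty":-0.0065,"tz":0,"turn":0,"claw":1},{"tx":0.0515,"ty":-0.0045,"tz":0,"turn":0,"claw":1},{"tx":0.0595,"ty":0.0005,"tz":0,"turn":0,"claw":1},{"tx":0.065,"ty":0.006,"tz":0,"turn":0,"claw":1},{"tx":0.0695,"ty":0.0115,"tz":0,"turn":0,"claw":1},{"tx":0.0775,"ty":0.0185,"tz":0,"turn":0,"claw":1},{"tx":0.0825,"ty":0.0255,"tz":0,"turn":0,"claw":1},{"tx":0.0835,"ty":0.0285,"tz":0,"turn":0,"claw":1},{"tx":0.0835,"ty":0.0285,"tz":0,"turn":0,"claw":1}]'|grep -v rot
python3 -m jog '[{"tx":0,"ty":0.002,"tz":0,"turn":0,"claw":1},{"tx":0,"ty":0.004,"tz":0,"turn":0,"claw":1},{"tx":0,"ty":0.004,"tz":0,"turn":0,"claw":1}]'|grep -v rot
```

```text
time_s: 22.5
ee_pos: [0.5208, -0.2111, 0.0294]
wrist_force: [-4.3, -1.8, 2.0]
width: -0.0001
time_s: 22.88
ee_pos: [0.521, -0.2109, 0.0294]
wrist_force: [-11.8, -5.3, 7.6]
width: -0.0003
```

Both levers stalled at the same depth (u about -0.0885). I'll retreat and check.

```bash
python3 -m jog '[{"tx":0,"ty":0.002,"tz":0,"turn":0,"claw":1},{"tx":0,"ty":-0.03,"tz":0,"turn":0,"claw":1},{"tx":0,"ty":-0.03,"tz":-0.06,"turn":0,"claw":1},{"tx":0.025,"ty":0,"tz":-0.12,"turn":0,"claw":1},{"tx":0.025,"ty":0.03,"tz":-0.18,"turn":0,"claw":1},{"tx":0.025,"ty":0.03,"tz":-0.18,"turn":0,"claw":1},{"tx":0.025,"ty":0.03,"tz":-0.18,"turn":0,"claw":1}]'|grep -v rot
python3 - <<'E'
from h import *
c=env.camera("wrist");save(c,"w12",(90,384,130,380),3);
im=cv2.imread("pics/w12.png");cv2.imwrite("pics/w12.png",im[:600,:750])
O=np.array([.6047,-.1711,0]);u=np.array([.988,.155,0]);v=np.array([-.155,.988,0])
for n,(a,b,z) in dict(sink=(-.04,0,.054),tabL=(-.075,.026,.062),tabR=(-.075,-.026,.062),hL=(-.075,.068,.03),hR=(-.075,-.068,.03),cardNL=(-.07,.05,.014),cardNR=(-.07,-.05,.014)).items():
    print(n,((proj(c,O+a*u+b*v+[0,0,z])[0]-[130,90])*3).round())
E
```

```text
time_s: 23.75
ee_pos: [0.5528, -0.1811, 0.2103]
wrist_force: [0.0, 0.4, -0.6]
width: 0.0002
sink [369. 288.]
tabL [440. 202.]
tabR [297. 201.]
hL [538. 188.]
hR [199. 187.]
cardNL [487. 194.]
cardNR [249. 193.]
```

View pics/w12.png

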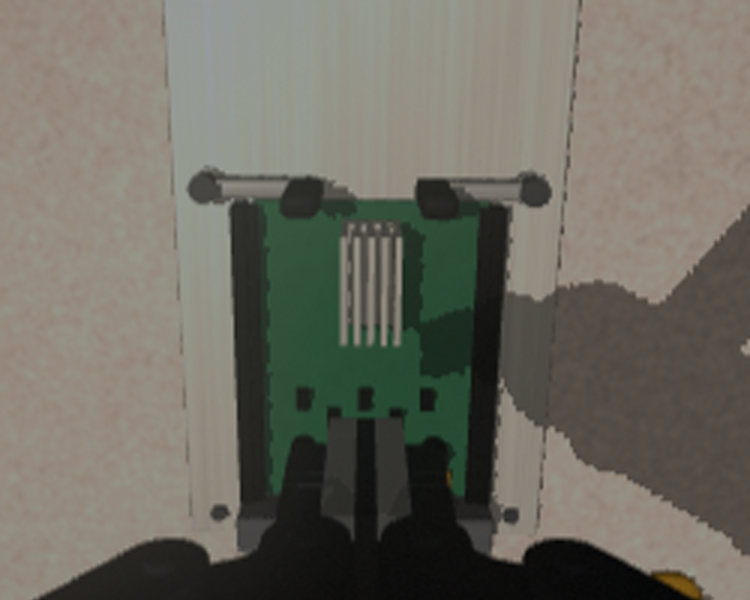

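The card is home (sink at (290, 370), against a predicted (288, 369)). Both levers lie straight across behind its rear edge, with tabs at (197, 302) and (197, 437) against predicted (201, 297) and (202, 440). The gripper is clear, so I'll hand in.

```bash
python3 -c "
from bench import env
print(env.observe()['time_s'],env.observe()['wrist_force']);print(env.close_job())"
```

```text
23.8 [-0.24147287 -0.02126185 -0.5384176 ]
the job is handed in; nothing more can be done
None
```

I pushed the heat-sink card home in its rack, swung the left lever and then the right one fully shut behind it, backed the gripper clear and handed the job in at about 24 s.

**Last checks:**
- **Card:** it hit the socket stop, with the tool stalling while the force rose to about 12 N. In the final picture the sink is within about 2 px of its predicted home position, in a crop enlarged three times.
- **Levers:** each one stalled at its stop at about 11–13 N, at mirrored positions (-88.4 and -88.9 mm along the rack). In the final picture both lie straight across behind the card's rear edge, with tabs within about 6 px of prediction.
- **Robot:** the wrist force was about zero at hand-in, with the gripper well above the rack and touching nothing.

**What disagreed or went wrong:**
- **Fingertip height:** the real fingertips were about 36 mm higher than the reported tool position and `env.tips_ahead` imply. My first two pushes passed over the sink without touching it. I found the offset by pressing lightly on the bare bench (about 10 N) and corrected for it.
- **Stall depth:** the card stalled about 3 mm deeper than my camera-based estimate, and both levers 2–3 mm deeper. That is close to the calibration error, with the rest likely from my pixel readings.
- **Refused move:** one move was refused because its rows left out "turn". Nothing moved.

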